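# Swap the channel and the tee bracket in the sloping parts stand

### The job

The U-channel and the T-shaped bracket have been put in each other's compartments of the sloping wooden stand. Swap them, so that each lies flat on the floor of the compartment the other came from, lengthwise and the same way up as before. Leave the dog-bone link in its own compartment, do not bump the light bar over the stand, and leave the other things on the bench where they are.

Things in the scene. Friction and masses are not known exactly. Their poses are not given: they have to be found in the camera images.
- tray: Floor of the sloping wooden stand (fixed). Origin: middle of the floor's upper surface, 85 mm above the bench. x runs up the slope, away from the robot, 30 degrees above level; y is level, to the left; z is square out of the floor, leaning 30 degrees from vertical towards the robot. Three compartments side by side along y. From above the stand covers 200 mm (90 before the origin) by 312 mm.
- bay0 (a point): Middle of the floor of the right-hand compartment (seen from the robot), 102 mm right of the tray's origin; axes as the tray's. Each compartment is 184 mm long (x) and 96 mm wide inside, with walls 6 mm thick and 18 mm high.
- bay1 (a point): Middle of the floor of the middle compartment; axes as the tray's. The parts start lying against the lower end walls; one let go higher up may slide down to the wall, which does no harm.
- bay2 (a point): Middle of the floor of the left-hand compartment, y = +102 mm from the tray's origin; axes as the tray's.
- lamp: Light bar over the stand (fixed to it, not to be bumped), 350 mm long across it, underside 295 and top 320 mm above the bench. Origin: on the bench under the tray's origin; z up, x along the stand's heading. Bar from x = -28 to 0 mm, posts at x = 104, y = +-168 mm. It hangs over the parts: a gripper coming straight down strikes it, one leaning 30 degrees like the tray's z passes in front.
- channel: Plain steel U-channel, 150 mm long (x), 30 mm wide (y), 25 mm high (z), two 5 mm thick flanges standing up from a 5 mm web; about 0.3 kg. Origin: centre of its underside; z out of its open side. Can be gripped across its 30 mm width at the middle.
- tee: Plain steel T-shaped bracket, 20 mm thick (z), 150 mm long (x); the stem is 28 mm wide (y) from x = -75 to +47 mm, the cross-bar 66 mm wide from x = +47 to +75 mm; about 0.35 kg. Origin: centre of its underside, half way along its length. At the start the cross-bar is at the upper end.
- tee_grip (a point): Balance point of the T bracket: on the stem, 12 mm from its origin towards the cross-bar, 10 mm above its underside. Grip across the 28 mm stem here.
- link: Plain steel dog-bone link in the third compartment (stays put): 150 mm long (x), 22 mm wide bar with a round 48 mm eye at each end, 20 mm thick. Origin: centre of its underside.
- pad: Flat grey felt pad fixed to the bench in front of the stand, 130 mm (x) by 100 mm (y), 4 mm thick, with nothing on it: a handy free place to put a part down for a while. It is shorter than the parts, and the front edge of the stand (about 20 to 60 mm above the bench) may stand within 30 mm of its far end. Origin: centre of its underside, on the bench.
- mug: White ceramic mug, 72 mm across, 75 mm high, with a handle that reaches about 37 mm beyond its side at its +y; loose. Origin: centre of its underside.
- jar: Clear plastic jar with a black cap, 60 mm across, 70 mm high; loose. Origin: centre of its underside.
- tape: Cardboard tube ring lying flat, 90 mm across, 68 mm hole, 45 mm high; loose. Origin: centre of its underside.
- pan: Round black pan of steel pins, 230 mm across its rim, 55 mm high; loose, to the left. Origin: centre of its underside.
- carton: Cardboard carton 160 x 120 x 110 mm (x, y, z); loose, to the right. Origin: centre of its underside.
- brush: Wooden-handled brush lying on the bench at the right, about 200 mm long along its x; loose. Origin: underside.
Not all that is in view belongs to the job. What is shaped like the tee but turquoise is not meant.

How it is judged:
By the outcome, as a careful person would: the job done as asked, in the order asked, and still so for the second after the job is handed in, with the robot touching nothing.
It also fails if it takes over 72 s, if anything falls off the work surface, if the arm or the gripper's body presses on something with over 40 N, if the wrist force passes 120 N, or if a joint passes its speed limit or range.

### The arm

A 7-joint arm with a two-finger parallel gripper is mounted at the origin on the work surface. World frame = base frame: x ahead of the robot, y to its left, z up, the work surface at z = 0. Lengths are in mm, angles in rad, forces in N, time in s.
With the tool pointing down it reaches from about 425 to 975 mm from the base axis. Payload 16.7 kg.
Tool frame: the origin (TCP) lies at the very end of the fingers, on their centre line; the grasp point (between the pads) lies 19 mm behind it (grip_depth is the distance from the TCP to the grasp point, in mm); z points along the fingers, y is the line along which they close (so a half turn about z gives the same grasp; the last joint's range is limited). The gripper opens to 85 mm and grips with 20 to 120 N. Pads are 22 mm wide; open, the fingers measure 114 mm over their backs; the gripper's body (76 mm by 85 mm) begins 54 mm behind the grasp point. The pads swing forward as they close: fully open they stand 13 mm farther back than shut.
Start: joints at [-1.323, 0.426, 0.074, 1.606, -0.034, 1.111, -0.067], TCP at [261.49, 622.253, 231.302] pointing down, gripper open.
Joint ranges: [-2.85, 2.85], [-0.5, 2.14], [-1.23, 1.37], [0.21, 2.46], [-1.02, 4.16], [0.16, 2.05], [-2.73, 2.73]. Speed limits (rad/s): [1.89, 1.89, 2.39, 2.39, 3.01, 3.01, 3.01].

### API

Orientations are given as [roll, pitch, yaw] about the fixed x, y, z axes, in that order (R = Rz(yaw) Ry(pitch) Rx(roll)).
In Python, from rig import * gives the robot as it stands.
- The arm moves only by the tool carry_out, never from a script. Its argument "moves" is a list of rows, each an object of numbers: "tx", "ty", "tz": the shift along the tool's x, y, z in units of 500 mm (1.0 is 500 mm); "ax", "ay", "az": the turn, a rotation vector about the tool's x, y, z in units of pi rad (1.0 is pi rad); "claw": the closure, from 0 (fully open) to 1 (shut). In form: [{"tx": .., "ty": .., "tz": .., "ax": .., "ay": .., "az": .., "claw": ..}, ...]. A call has 1 to 10 rows; each row is the pose to reach, as a shift and turn from the pose commanded when the call began, along the tool's axes at that moment, turning the shorter way round; what a row does not reach only later rows make up. A row lasts 1/12 s, in which the tool goes at most 41.7 mm and 7.16 degrees, less where a joint would pass 70% of its speed; a pose out of reach is approached as far as the arm can. A call with a number of a shift or a turn outside -1 to 1 is refused whole. A call with a gripper value outside its range is refused whole. The fingers move at their own pace and stop on an object; "newtons" is the grip in N (left out, the last holds). Time passes only in rows, so rows that repeat a pose let the fingers close. It gives the time, the measured TCP pose, the force, the opening and the grip force at its end, in the units of the state.
- read_state(): the state, without advancing time (a new reading comes with each control period).
- capture(name): name is "scene" or "top" or "wrist"; returns the picture (384x512x3 uint8, blue, green, red); there is no depth.
- get_calibration(name): a dict with "intrinsics" (3x3 intrinsics, pixels), "world_to_cam" (4x4, takes a point from world to camera coordinates). Camera axes: x right, y up, looking along -z (the intrinsics and any distortion apply to the point x, -y, -z); pixel columns grow to the right and rows downward; lengths in mm; the calibration is good to about 2 mm. A picture is of the moment at which its call begins: read the wrist's pose just before it. get_calibration takes no time and is no camera call; for the wrist camera it gives the pose at the moment of the call.
- job_done(): hands the job in; it is judged then, once.
The state is a dict: "t": time; "joint_pos": joint angles; "joint_vel": joint speeds; "tau": joint torques, N m; "tool_pos": TCP position; "tool_rot": TCP orientation; "force": force on the tool from outside, world axes, zero at the start; "wrist_torque": the same for the moment, N m; "finger_gap": finger opening in mm; "grasp_force": force on a finger pad.
Only numpy, scipy, OpenCV 4.12 (cv2) and the standard library are available. Lean on these libraries where they do the work, as an engineer would, in place of code of your own. Each camera call takes 0.05 s, during which the arm holds its last target. There are 200 camera calls.

## Working session

There is one attempt and no reset: what is moved stays moved. The work goes in short steps, Python scripts to look and compute and a tool call to move; the robot and the scene stay as the last step left them, time stands still between calls to the robot, and variables do not carry over. Pictures are saved under pics/ and viewed, at most 10 in all, crops included, and the job is handed in when it is done.

Besides the shell and the picture viewer there is one more tool, called after "Request:" in YAML: its name, and indented under it one key for each argument. carry_out: Moves the arm, as the interface text tells. Shifts and turns lie within -1 to 1; 1 stands for 500 mm of shift or pi rad of turn. Its arguments: {"type":"object","properties":{"moves":{"type":"array"},"newtons":{"type":"number"}},"required":["moves"]}

```bash
ls; mkdir -p pics
python3 - <<'E'
from rig import *
import cv2,numpy as np
s=read_state();print({k:np.round(v,3) for k,v in s.items()})
a=capture("scene");b=capture("top")
cv2.imwrite("pics/s0.png",a);cv2.imwrite("pics/t0.png",b)
for n in("scene","top"):
    c=get_calibration(n);print(n,{k:np.round(v,3).tolist() for k,v in c.items()})
cv2.imwrite("pics/both.png",np.hstack([a,b]))
E
```

```text
pics
{'t': np.float64(0.0), 'joint_pos': array([-1.322,  0.427,  0.074,  1.607, -0.034,  1.111, -0.067]), 'joint_vel': array([ 0.001, -0.001, -0.001, -0.001,  0.   ,  0.001, -0.001]), 'tau': array([ 3.0000e-03, -9.4981e+01,  3.7620e+00, -4.6351e+01,  1.9000e-02,
        1.0000e-02, -0.0000e+00]), 'tool_pos': array([261.357, 621.898, 230.608]), 'tool_rot': array([-3.14 ,  0.   ,  2.744]), 'force': array([-0.541, -0.512,  0.112]), 'wrist_torque': array([-0.003, -0.006,  0.011]), 'grasp_force': np.float64(0.0), 'finger_gap': np.float64(85.072)}
scene {'intrinsics': [[464.196, 0.0, 263.235], [0.0, 464.196, 193.971], [0.0, 0.0, 1.0]], 'world_to_cam': [[-0.789, 0.615, 0.005, 336.843], [-0.519, -0.67, 0.53, 195.416], [0.329, 0.415, 0.848, -1853.972], [0.0, 0.0, 0.0, 1.0]]}
top {'intrinsics': [[418.672, 0.0, 254.041], [0.0, 418.672, 198.409], [0.0, 0.0, 1.0]], 'world_to_cam': [[-0.004, -1.0, 0.005, 10.249], [0.983, -0.003, 0.184, -439.136], [-0.184, 0.006, 0.983, -1506.439], [0.0, 0.0, 0.0, 1.0]]}
```

View pics/s0.png

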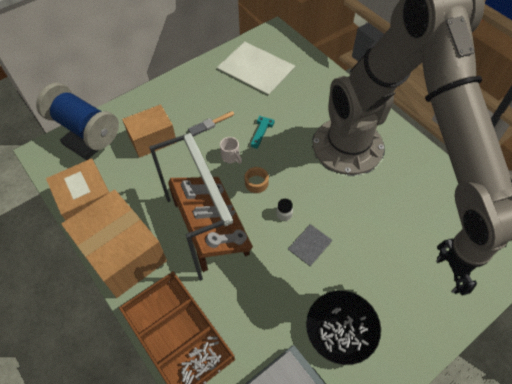

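View pics/t0.png

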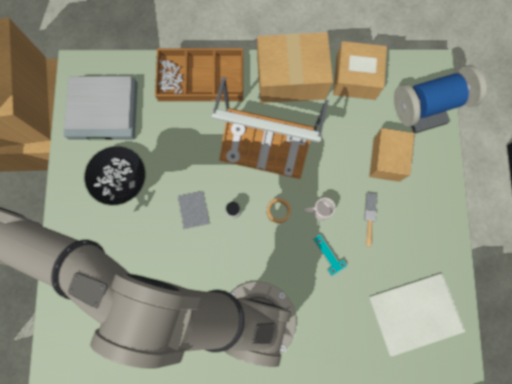

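Scene view: stand at about (208,218), grey pad (310,245), mug (230,150), tape (257,180), jar (285,208). The turquoise T at (262,131) is the decoy. Top view: stand (267,145), link at its left (235,142), with metal parts at (266,147) and (294,152). I'll enlarge the stand to tell those two apart.

Run:
```python
import cv2,numpy as np
a=cv2.imread("pics/s0.png")[165:275,155:265];b=cv2.imread("pics/t0.png")[95:185,210:330]
a=cv2.resize(a,(400,400),interpolation=cv2.INTER_CUBIC);b=cv2.resize(b,(800,600),interpolation=cv2.INTER_CUBIC)[:, :]
b2=cv2.resize(b,(400,300))
cv2.imwrite("pics/c_top.png",b);cv2.imwrite("pics/c_sc.png",cv2.resize(a,(600,600)))
```

```text
(no output)
```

View pics/c_top.png

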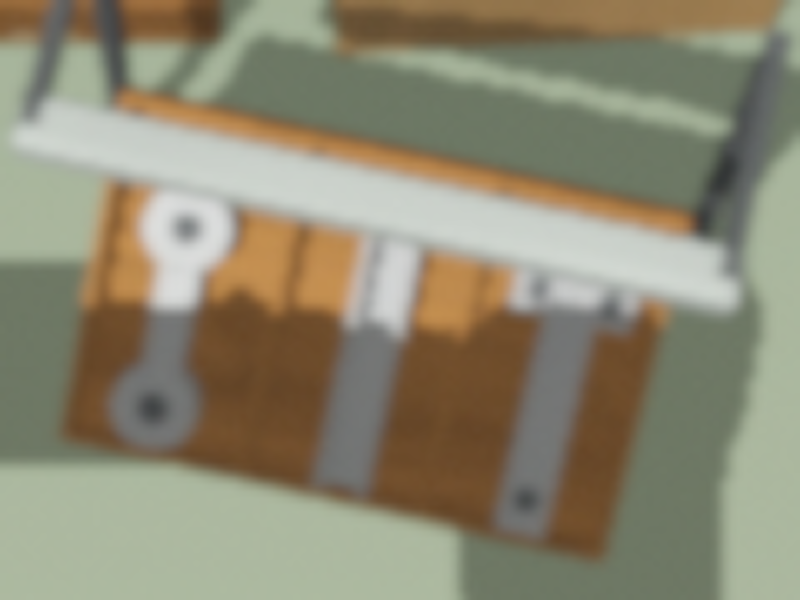

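View pics/c_sc.png

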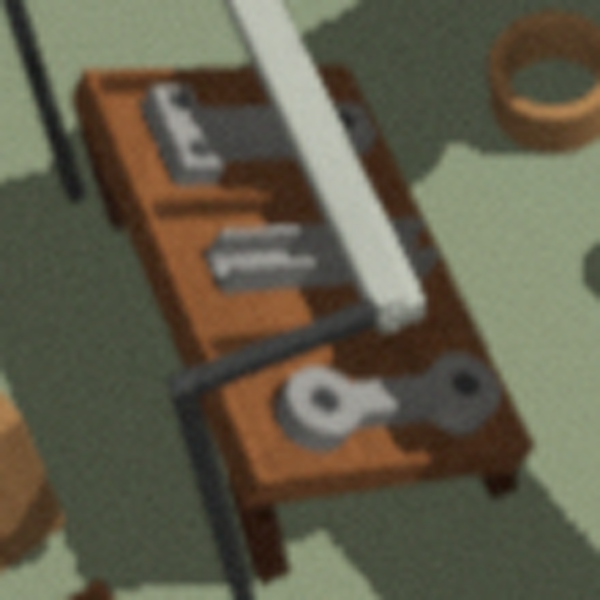

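The second zoom settles it. Right compartment (bay0), top (294,152): metal with a cross-bar, so it's the tee. Middle (bay1), top (266,147): the channel. The turquoise T at (330,255) in the top view is the decoy. Next I'll locate the stand and the pad.

```bash
cat > h.py <<'E'
from rig import *
import cv2,numpy as np
from scipy.optimize import least_squares
from scipy.spatial.transform import Rotation as Ro
def proj(c,P):
    P=np.atleast_2d(P);q=P@c["world_to_cam"][:3,:3].T+c["world_to_cam"][:3,3]
    q=q*[1,-1,-1];u=q@np.array(c["intrinsics"]).T;return u[:,:2]/u[:,2:]
def ray(c,uv):
    R=np.array(c["world_to_cam"])[:3,:3];t=np.array(c["world_to_cam"])[:3,3]
    d=np.linalg.inv(c["intrinsics"])@[*uv,1];return -R.T@t,R.T@(d*[1,-1,-1])
def hit(c,uv,p0,n):   # ray with plane
    o,d=ray(c,uv);return o+d*(np.dot(np.subtract(p0,o),n)/np.dot(d,n))
def trayR(yaw): return Ro.from_euler("z",yaw)*Ro.from_euler("y",-np.pi/6)
def tray(st,p): return trayR(st[2]).apply(p)+[st[0],st[1],85]
def rows(p0,r0,targets):  # relative rows of targets [(pos,Rot)] from pose p0,r0
    out=[]
    for p,r in targets:
        s=r0.inv().apply(np.subtract(p,p0))/500;a=(r0.inv()*r).as_rotvec()/np.pi
        out.append(dict(zip(["tx","ty","tz","ax","ay","az"],np.round([*s,*a],4).tolist())))
        print(out[-1])
    return out
def pose():
    s=read_state();return np.array(s["tool_pos"]),Ro.from_euler("xyz",s["tool_rot"])
E
python3 - <<'E'
from h import *
T=get_calibration("top");S=get_calibration("scene")
c=lambda x,y:(210+x*.15,95+y*.15); s=lambda x,y:(155+x*.1833,165+y*.1833)
lamp=lambda st,p:Ro.from_euler("z",st[2]).apply(p)+[st[0],st[1],0]
obs=[(T,c(65,437),tray,(-98,156,18)),(T,c(602,557),tray,(-98,-156,18)),
(T,c(13,138),lamp,(-28,175,320)),(T,c(738,303),lamp,(-28,-175,320)),(S,s(530,445),tray,(-98,156,18)),(S,s(80,75),tray,(98,-156,18)),(S,s(255,495),tray,(98,156,18))]
f=lambda st:np.concatenate([proj(C,m(st,p))[0]-uv for C,uv,m,p in obs])
r=least_squares(f,[620,-20,-.2],loss="soft_l1");st=r.x;print(st,np.round(f(st).reshape(-1,2),1))
np.save("st.npy",st)
img=cv2.imread("pics/t0.png");hsv=cv2.cvtColor(img,cv2.COLOR_BGR2HSV)
m=((hsv[...,1]<40)&(hsv[...,2]<140)).astype(np.uint8);w=np.zeros_like(m);w[180:240,170:220]=m[180:240,170:220]
k=max(cv2.findContours(w,0,2)[0],key=cv2.contourArea);q=cv2.boxPoints(cv2.minAreaRect(k))
Q=np.array([hit(T,u,[0,0,4],[0,0,1]) for u in q]);print("pad",Q.round(),Q.mean(0),np.linalg.norm(np.diff(Q,axis=0),axis=1))
for n,u in(("jar",(233,208)),("tape",(279,211)),("mug",(325,208)),("decoy",(330,255))):print(n,hit(T,u,[0,0,45],[0,0,1]).round())
R=trayR(st[2]);n=R.apply([0,0,1])
for nm,u,h in(("chan lo",c(345,488),20),("chan hi",c(395,245),25),("tee hole",c(525,500),20),("tee low",c(522,532),20),("tee bar",c(575,290),20)):
    P=hit(T,u,tray(st,[0,0,h]),n);print(nm,R.inv().apply(P-[st[0],st[1],85]).round(1))
E
```

```text
[ 6.39055453e+02 -3.26073226e+01 -2.30968658e-01] [[-1.2 -0.6]
 [ 0.  -0.1]
 [-0.9 -0.3]
 [-0.1 -0.8]
 [ 0.3 -0.6]
 [-0.1 -1.8]
 [ 0.1 -2.9]]
pad [[457. 294.   4.]
 [475. 204.   4.]
 [357. 178.   4.]
 [339. 268.   4.]] [406.7020933  235.90356146   4.        ] [ 92.42011254 121.05352112  91.16821254]
jar [403.  86.  45.]
tape [391. -83.  45.]
mug [ 402. -252.   45.]
decoy [ 230. -264.   45.]
chan lo [-91.7  -8.2  20. ]
chan hi [47.6 -7.1 25. ]
tee hole [ -75.8 -107.    20. ]
tee low [ -94.  -109.5   20. ]
tee bar [  44.  -106.9   20. ]
```

```bash
cat >> h.py <<'E'
def gripR(yaw): return trayR(yaw)*Ro.from_euler("y",np.pi)   # tool x=-tray x, y=tray y, z=-tray z
E
python3 - <<'E'
from h import *
st=np.load("st.npy");p,r=pose()
rows(p,r,[(tray(st,[-40,-50,190]),gripR(st[2]))]);print(tray(st,[-40,-50,190]))
E
```

```text
{'tx': -0.9645, 'ty': -1.0558, 'tz': 0.0036, 'ax': -0.0143, 'ay': -0.1663, 'az': -0.0518}
[501.41101209 -51.60208306 229.54482672]
```

Request:
carry_out:
  moves:
    - {"tx": -0.55,"ty": -0.6,"tz": 0.0,"ax": -0.0143,"ay": -0.1663,"az": -0.0518,"claw": 0.48}
    - {"tx": -0.55,"ty": -0.6,"tz": 0.0,"ax": -0.0143,"ay": -0.1663,"az": -0.0518,"claw": 0.48}
    - {"tx": -0.55,"ty": -0.6,"tz": 0.0,"ax": -0.0143,"ay": -0.1663,"az": -0.0518,"claw": 0.48}
    - {"tx": -0.55,"ty": -0.6,"tz": 0.0,"ax": -0.0143,"ay": -0.1663,"az": -0.0518,"claw": 0.48}
    - {"tx": -0.55,"ty": -0.6,"tz": 0.0,"ax": -0.0143,"ay": -0.1663,"az": -0.0518,"claw": 0.48}
    - {"tx": -0.55,"ty": -0.6,"tz": 0.0,"ax": -0.0143,"ay": -0.1663,"az": -0.0518,"claw": 0.48}
    - {"tx": -0.55,"ty": -0.6,"tz": 0.0,"ax": -0.0143,"ay": -0.1663,"az": -0.0518,"claw": 0.48}
    - {"tx": -0.55,"ty": -0.6,"tz": 0.0,"ax": -0.0143,"ay": -0.1663,"az": -0.0518,"claw": 0.48}
    - {"tx": -0.55,"ty": -0.6,"tz": 0.0,"ax": -0.0143,"ay": -0.1663,"az": -0.0518,"claw": 0.48}
    - {"tx": -0.55,"ty": -0.6,"tz": 0.0,"ax": -0.0143,"ay": -0.1663,"az": -0.0518,"claw": 0.48}

```text
t: 0.93
tool_pos: [399.0, 235.8, 230.8]
tool_rot: [3.141, 0.523, 2.909]
force: [2.0, -0.1, 1.1]
finger_gap: 44.0
grasp_force: 0.0
```

Run:
```python
from h import *
st=np.load("st.npy");p,r=pose();print(p,r.as_euler("xyz"),read_state()["joint_pos"],read_state()["finger_gap"])
rows(p,r,[(tray(st,[-40,-50,190]),gripR(st[2]))])
```

```text
[399.01785018 235.82959411 230.84606845] [3.14094276 0.52321988 2.90915414] [-1.37279717 -0.0708945   0.31829974  2.32133355  0.71453772  0.86490876
 -0.18411125] 43.98257837119968
{'tx': -0.286, 'ty': -0.5123, 'tz': 0.1677, 'ax': -0.0, 'ay': -0.0001, 'az': -0.0004}
```

Request:
carry_out:
  moves:
    - {"tx": -0.286,"ty": -0.512,"tz": 0.168}
    - {"tx": -0.286,"ty": -0.512,"tz": 0.168}
    - {"tx": -0.286,"ty": -0.512,"tz": 0.168}
    - {"tx": -0.286,"ty": -0.512,"tz": 0.168}
    - {"tx": -0.286,"ty": -0.512,"tz": 0.168}
    - {"tx": -0.286,"ty": -0.512,"tz": 0.168}
    - {"tx": -0.286,"ty": -0.512,"tz": 0.168}
    - {"tx": -0.286,"ty": -0.512,"tz": 0.168}
    - {"tx": -0.286,"ty": -0.512,"tz": 0.168}
    - {"tx": -0.286,"ty": -0.512,"tz": 0.168}

```text
invalid input at $.moves[0]: expected keys tx, ty, tz, ax, ay, az, claw
```

Run:
```python
from h import *
import pickle
p,r=pose();print(p,r.as_euler("xyz"),read_state()["joint_pos"])
c=get_calibration("wrist");im=capture("wrist");cv2.imwrite("pics/w1.png",im);pickle.dump(c,open("w1.pkl","wb"))
```

```text
[399.01785018 235.82959411 230.84606845] [3.14094276 0.52321988 2.90915414] [-1.37279717 -0.0708945   0.31829974  2.32133355  0.71453772  0.86490876
 -0.18411125]
```

View pics/w1.png

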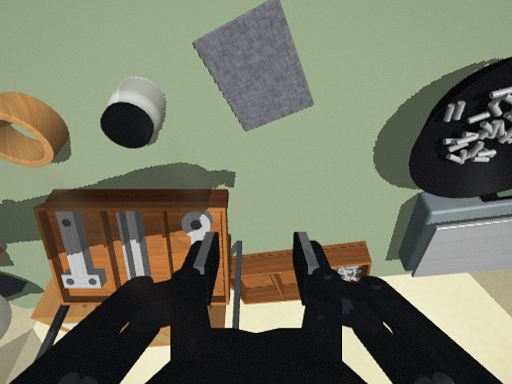

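That call was refused because every key is required. Even so, the wrist picture is useful: stand with tee (80,250), channel (132,243) and link (195,225), jar (133,110), tape (30,130), pad (253,65) clear. Moving on to the lookout.

Request:
carry_out:
  moves:
    - {"tx": -0.286,"ty": -0.512,"tz": 0.168,"ax": 0,"ay": 0,"az": 0,"claw": 0.48}
    - {"tx": -0.286,"ty": -0.512,"tz": 0.168,"ax": 0,"ay": 0,"az": 0,"claw": 0.48}
    - {"tx": -0.286,"ty": -0.512,"tz": 0.168,"ax": 0,"ay": 0,"az": 0,"claw": 0.48}
    - {"tx": -0.286,"ty": -0.512,"tz": 0.168,"ax": 0,"ay": 0,"az": 0,"claw": 0.48}
    - {"tx": -0.286,"ty": -0.512,"tz": 0.168,"ax": 0,"ay": 0,"az": 0,"claw": 0.48}
    - {"tx": -0.286,"ty": -0.512,"tz": 0.168,"ax": 0,"ay": 0,"az": 0,"claw": 0.48}
    - {"tx": -0.286,"ty": -0.512,"tz": 0.168,"ax": 0,"ay": 0,"az": 0,"claw": 0.48}
    - {"tx": -0.286,"ty": -0.512,"tz": 0.168,"ax": 0,"ay": 0,"az": 0,"claw": 0.48}
    - {"tx": -0.286,"ty": -0.512,"tz": 0.168,"ax": 0,"ay": 0,"az": 0,"claw": 0.48}
    - {"tx": -0.286,"ty": -0.512,"tz": 0.168,"ax": 0,"ay": 0,"az": 0,"claw": 0.48}

```text
t: 1.82
tool_pos: [501.5, -48.5, 229.7]
tool_rot: [3.14, 0.524, 2.908]
force: [-0.2, 1.1, 0.7]
finger_gap: 44.4
grasp_force: 0.0
```

```bash
cp pics/w1.png pics/w1_pad.png; cp w1.pkl w1_pad.pkl
python3 - <<'E'
from h import *
import pickle
p,r=pose();print(p,r.as_euler("xyz"),read_state()["joint_pos"])
c=get_calibration("wrist");im=capture("wrist");cv2.imwrite("pics/w2.png",im);pickle.dump(c,open("w2.pkl","wb"))
st=np.load("st.npy")
v=im.copy()
for q in[(-98,156,18),(-98,-156,18),(98,156,18),(98,-156,18),(-92,-6,20),(-92,-110,20),(-98,51,18),(-98,-51,18)]:
    u=proj(c,tray(st,q))[0];print(q,u.round(1))
    cv2.circle(v,tuple(int(x) for x in u.round()),2,(0,0,255),-1)
cv2.imwrite("pics/w2v.png",cv2.resize(v,(768,576)))
E
```

```text
[501.49721993 -48.45312409 229.72126053] [3.13950009 0.52351154 2.90799147] [-1.11407428 -0.26162485  0.84896818  2.38557076  0.81695436  0.59440741
  0.48715869]
(-98, 156, 18) [429.7 121.3]
(-98, -156, 18) [159.1 121.9]
(98, 156, 18) [400.1 266.1]
(98, -156, 18) [176.  266.7]
(-92, -6, 20) [289.3 127.1]
(-92, -110, 20) [199.1 127.3]
(-98, 51, 18) [338.7 121.5]
(-98, -51, 18) [250.2 121.7]
```

View pics/w2v.png

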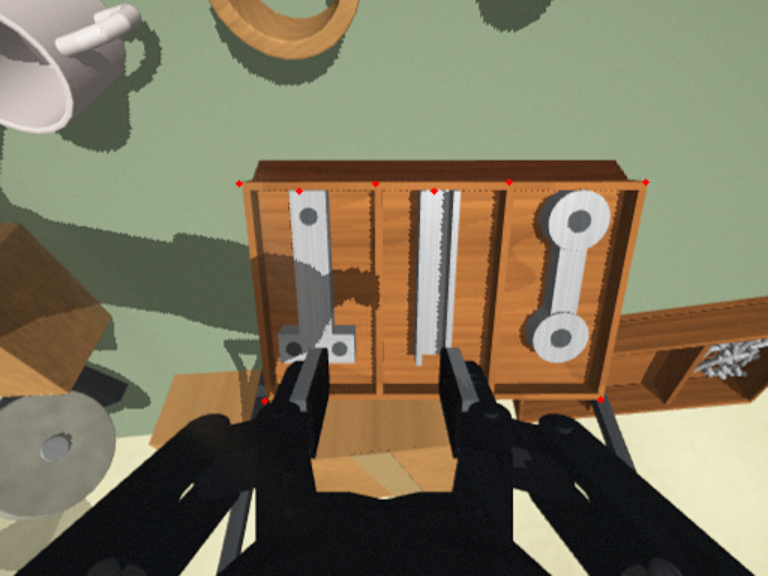

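The picture shows stand-corner predictions within about 4 px: tee stem (312,250), channel (437,270), link (575,270). I'll refine numerically.

Run:
```python
from h import *
import pickle
c=pickle.load(open("w2.pkl","rb"));im=cv2.imread("pics/w2.png");st=np.load("st.npy");R=trayR(st[2]);n=R.apply([0,0,1])
h=cv2.cvtColor(im,cv2.COLOR_BGR2HSV);print(np.array(c["intrinsics"]).round(1).tolist(), "cam in tray",R.inv().apply(ray(c,(0,0))[0]-tray(st,[0,0,0])).round(1))
g=lambda u,v,z:R.inv().apply(hit(c,(u,v),tray(st,[0,0,z]),n)-tray(st,[0,0,0]))[:2].round(1)
for v in(135,145,190,200,225):
    s=(h[v,:,1]<80);b=np.flatnonzero(np.diff(s[165:430].astype(int)))+166
    print(v,[(int(u),*g(u-.5,v,20)) for u in b])
for v in(130,170,230):   # wood extent
    w=((h[v,:,0]<25)&(h[v,:,1]>90));b=np.flatnonzero(w[120:460])+120;print("wood",v,b[0],b[-1],g(b[0]-.5,v,18),g(b[-1]+.5,v,18), [int(x) for x in h[v,b[0]-3:b[0]+10,2]],[int(x) for x in h[v,b[-1]-9:b[-1]+4,2]])
for u in(205,290,230): print("col",u,h[100:135,u,2].tolist(),h[100:135,u,1].tolist())
```

```text
[[265.5, 0.0, 255.7], [0.0, 265.5, 189.1], [0.0, 0.0, 1.0]] cam in tray [-123.6  -45.1  332.8]
135 [(193, np.float64(-83.2), np.float64(-118.3)), (219, np.float64(-83.2), np.float64(-88.0)), (279, np.float64(-83.0), np.float64(-18.2)), (307, np.float64(-83.0), np.float64(14.4)), (363, np.float64(-82.8), np.float64(79.6)), (405, np.float64(-82.7), np.float64(128.6)), (429, np.float64(-82.6), np.float64(156.5))]
145 [(194, np.float64(-71.6), np.float64(-118.0)), (220, np.float64(-71.5), np.float64(-87.4)), (278, np.float64(-71.4), np.float64(-19.1)), (306, np.float64(-71.3), np.float64(13.9)), (360, np.float64(-71.2), np.float64(77.6)), (407, np.float64(-71.0), np.float64(133.0)), (427, np.float64(-71.0), np.float64(156.6))]
190 [(169, np.float64(-15.6), np.float64(-153.5)), (197, np.float64(-15.5), np.float64(-118.7)), (222, np.float64(-15.4), np.float64(-87.5)), (277, np.float64(-15.3), np.float64(-19.0)), (303, np.float64(-15.2), np.float64(13.5)), (364, np.float64(-15.0), np.float64(89.6)), (387, np.float64(-14.9), np.float64(118.3)), (418, np.float64(-14.8), np.float64(157.0))]
20
[... 1457 characters left out ...]
72, 176, 114, 9, 5, 1, 3, 2, 1, 1, 3]
col 290 [169, 171, 168, 171, 172, 175, 142, 87, 79, 82, 81, 82, 84, 76, 71, 83, 82, 85, 84, 78, 88, 162, 211, 205, 206, 206, 180, 184, 232, 227, 225, 225, 224, 224, 222] [50, 46, 46, 51, 46, 50, 54, 149, 174, 171, 179, 187, 179, 181, 172, 160, 183, 165, 182, 167, 177, 176, 172, 172, 170, 178, 120, 11, 2, 1, 1, 0, 3, 1, 0]
col 230 [169, 167, 168, 171, 171, 175, 144, 85, 78, 78, 82, 81, 76, 69, 73, 78, 83, 87, 93, 75, 80, 149, 198, 190, 195, 195, 190, 189, 192, 182, 178, 184, 189, 192, 194] [50, 49, 50, 51, 46, 47, 51, 141, 180, 183, 171, 179, 174, 181, 164, 160, 175, 176, 170, 184, 179, 178, 173, 172, 171, 171, 176, 173, 170, 177, 172, 170, 173, 170, 176]
```

Run:
```python
from h import *
st=np.load("st.npy");st=np.array([*tray(st,[0,1.5,0])[:2],st[2]]);np.save("st.npy",st);print(st)
p,r=pose();G=gripR(st[2])
rows(p,r,[(tray(st,[-17,-3.5,z]),G) for z in(60,25)])
```

```text
[ 6.39398834e+02 -3.11471550e+01 -2.30968658e-01]
{'tx': -0.0474, 'ty': 0.0878, 'tz': 0.2613, 'ax': 0.0004, 'ay': -0.0, 'az': -0.0002}
{'tx': -0.0474, 'ty': 0.0877, 'tz': 0.3313, 'ax': 0.0004, 'ay': -0.0, 'az': -0.0002}
```

Request:
carry_out:
  moves:
    - {"tx": -0.047,"ty": 0.088,"tz": 0.1,"ax": 0,"ay": 0,"az": 0,"claw": 0.48}
    - {"tx": -0.047,"ty": 0.088,"tz": 0.261,"ax": 0,"ay": 0,"az": 0,"claw": 0.48}
    - {"tx": -0.047,"ty": 0.088,"tz": 0.261,"ax": 0,"ay": 0,"az": 0,"claw": 0.48}
    - {"tx": -0.047,"ty": 0.088,"tz": 0.261,"ax": 0,"ay": 0,"az": 0,"claw": 0.48}
    - {"tx": -0.047,"ty": 0.088,"tz": 0.261,"ax": 0,"ay": 0,"az": 0,"claw": 0.48}
    - {"tx": -0.047,"ty": 0.088,"tz": 0.29,"ax": 0,"ay": 0,"az": 0,"claw": 0.48}
    - {"tx": -0.047,"ty": 0.088,"tz": 0.31,"ax": 0,"ay": 0,"az": 0,"claw": 0.48}
    - {"tx": -0.047,"ty": 0.088,"tz": 0.331,"ax": 0,"ay": 0,"az": 0,"claw": 0.48}
    - {"tx": -0.047,"ty": 0.088,"tz": 0.331,"ax": 0,"ay": 0,"az": 0,"claw": 0.48}
    - {"tx": -0.047,"ty": 0.088,"tz": 0.331,"ax": 0,"ay": 0,"az": 0,"claw": 0.48}

```text
t: 2.7
tool_pos: [607.3, -28.7, 105.2]
tool_rot: [-3.13, 0.524, 2.918]
force: [1.2, -1.0, 1.1]
finger_gap: 44.4
grasp_force: 0.0
```

```bash
cat >> h.py <<'E'
def where():
    st=np.load("st.npy");p,r=pose();s=read_state();print("tray",trayR(st[2]).inv().apply(p-[st[0],st[1],85]).round(1),"world",p.round(1),"gap",round(s["finger_gap"],1),"F",np.round(s["force"],1),"gf",round(s["grasp_force"],1),"t",round(s["t"],2));return st,p,r
E
python3 - <<'E'
from h import *
st,p,r=where()
c=get_calibration("wrist");im=capture("wrist");cv2.imwrite("pics/w3.png",im)
rows(p,r,[(tray(st,[-17,-3.5,z]),gripR(st[2])) for z in(3,)])
E
```

```text
tray [-17.4  -5.   33.5] world [607.3 -28.7 105.2] gap 44.4 F [ 1.2 -1.   1.1] gf 0.0 t 2.7
{'tx': -0.0009, 'ty': 0.0035, 'tz': 0.0609, 'ax': -0.0026, 'ay': 0.0002, 'az': 0.0021}
```

View pics/w3.png

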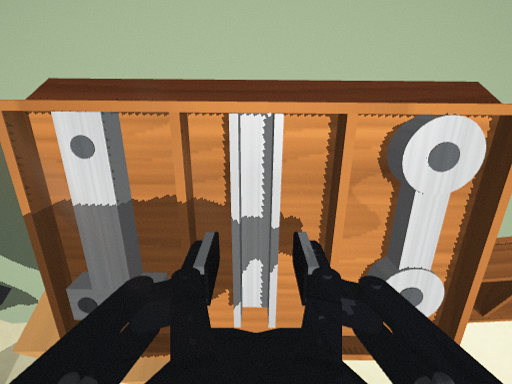

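Fingers at (210,260) and (302,260) straddle the channel at (257,260). Since the arm lags the command, I'll step down from the commanded pose.

Request:
carry_out:
  moves:
    - {"tx": 0,"ty": 0,"tz": 0.015,"ax": 0,"ay": 0,"az": 0,"claw": 0.48}
    - {"tx": 0,"ty": 0,"tz": 0.03,"ax": 0,"ay": 0,"az": 0,"claw": 0.48}
    - {"tx": 0,"ty": 0,"tz": 0.04,"ax": 0,"ay": 0,"az": 0,"claw": 0.48}
    - {"tx": 0,"ty": 0,"tz": 0.04,"ax": 0,"ay": 0,"az": 0,"claw": 0.48}
    - {"tx": 0,"ty": 0,"tz": 0.04,"ax": 0,"ay": 0,"az": 0,"claw": 0.48}
    - {"tx": 0,"ty": 0,"tz": 0.04,"ax": 0,"ay": 0,"az": 0,"claw": 0.48}

```text
t: 3.25
tool_pos: [616.7, -32.8, 89.5]
tool_rot: [-3.128, 0.526, 2.917]
force: [0.4, 0.1, -0.5]
finger_gap: 44.3
grasp_force: 0.0
```

Run:
```python
from h import *
st,p,r=where()
rows(p,r,[(tray(st,[-17,-3.5,z]),gripR(st[2])) for z in(3,)])
```

```text
tray [-16.6  -6.8  14.8] world [616.7 -32.8  89.5] gap 44.3 F [ 0.4  0.1 -0.5] gf 0.0 t 3.25
{'tx': 0.0008, 'ty': 0.0068, 'tz': 0.0235, 'ax': -0.0033, 'ay': 0.0006, 'az': 0.0019}
```

Request:
carry_out:
  moves:
    - {"tx": 0.001,"ty": 0.006,"tz": 0.01,"ax": -0.003,"ay": 0,"az": 0.002,"claw": 0.48}
    - {"tx": 0.001,"ty": 0.006,"tz": 0.019,"ax": -0.003,"ay": 0,"az": 0.002,"claw": 0.48}
    - {"tx": 0.001,"ty": 0.006,"tz": 0.019,"ax": -0.003,"ay": 0,"az": 0.002,"claw": 0.48}
    - {"tx": 0.001,"ty": 0.006,"tz": 0.019,"ax": -0.003,"ay": 0,"az": 0.002,"claw": 0.48}

```text
t: 3.58
tool_pos: [621.6, -31.4, 81.1]
tool_rot: [-3.141, 0.526, 2.91]
force: [-0.2, -0.2, 0.9]
finger_gap: 44.6
grasp_force: 0.0
```

Run:
```python
from h import *
st,p,r=where();print(np.round(read_state()["joint_pos"],3),np.round(read_state()["joint_vel"],3))
rows(p,r,[(tray(st,[-17,-3.5,z]),gripR(st[2])) for z in(3,)])
```

```text
tray [-16.9  -4.3   5.2] world [621.6 -31.4  81.1] gap 44.6 F [-0.2 -0.2  0.9] gf 0.0 t 3.58
[-0.229  0.374  0.082  2.244  1.363  0.167 -0.14 ] [-0.003 -0.006  0.004 -0.    -0.007 -0.001  0.006]
{'tx': 0.0003, 'ty': 0.0017, 'tz': 0.0044, 'ax': -0.0004, 'ay': 0.0007, 'az': -0.0002}
```

Request:
carry_out:
  moves:
    - {"tx": 0,"ty": 0.002,"tz": 0.006,"ax": 0,"ay": 0,"az": 0,"claw": 0.48}
    - {"tx": 0,"ty": 0.002,"tz": 0.006,"ax": 0,"ay": 0,"az": 0,"claw": 0.75}
    - {"tx": 0,"ty": 0.002,"tz": 0.006,"ax": 0,"ay": 0,"az": 0,"claw": 0.75}
    - {"tx": 0,"ty": 0.002,"tz": 0.006,"ax": 0,"ay": 0,"az": 0,"claw": 0.75}
    - {"tx": 0,"ty": 0.002,"tz": 0.006,"ax": 0,"ay": 0,"az": 0,"claw": 0.75}
    - {"tx": 0,"ty": 0.002,"tz": 0.006,"ax": 0,"ay": 0,"az": 0,"claw": 0.75}
  newtons: 70

```text
t: 4.08
tool_pos: [623.3, -31.0, 78.8]
tool_rot: [-3.141, 0.526, 2.909]
force: [-4.4, 1.2, 5.7]
finger_gap: 28.5
grasp_force: 69.7
```

Run:
```python
from h import *
st,p,r=where()
rows(p,r,[(tray(st,[-17,-3.5,z]),gripR(st[2])) for z in(60,130)])
```

```text
tray [-16.7  -3.5   2.4] world [623.3 -31.   78.8] gap 28.5 F [-4.4  1.2  5.7] gf 69.7 t 4.08
{'tx': 0.0003, 'ty': -0.0001, 'tz': -0.1151, 'ax': -0.0004, 'ay': 0.0009, 'az': -0.0003}
{'tx': -0.0, 'ty': -0.0002, 'tz': -0.2551, 'ax': -0.0004, 'ay': 0.0009, 'az': -0.0003}
```

Gripped: gap 28.5 mm, 70 N. Lifting out along the tool axis.

Request:
carry_out:
  moves:
    - {"tx": 0,"ty": 0,"tz": -0.03,"ax": 0,"ay": 0,"az": 0,"claw": 0.8}
    - {"tx": 0,"ty": 0,"tz": -0.07,"ax": 0,"ay": 0,"az": 0,"claw": 0.8}
    - {"tx": 0,"ty": 0,"tz": -0.12,"ax": 0,"ay": 0,"az": 0,"claw": 0.8}
    - {"tx": 0,"ty": 0,"tz": -0.18,"ax": 0,"ay": 0,"az": 0,"claw": 0.8}
    - {"tx": 0,"ty": 0,"tz": -0.25,"ax": 0,"ay": 0,"az": 0,"claw": 0.8}
    - {"tx": 0,"ty": 0,"tz": -0.25,"ax": 0,"ay": 0,"az": 0,"claw": 0.8}
    - {"tx": 0,"ty": 0,"tz": -0.25,"ax": 0,"ay": 0,"az": 0,"claw": 0.8}
    - {"tx": 0,"ty": 0,"tz": -0.25,"ax": 0,"ay": 0,"az": 0,"claw": 0.8}

```text
t: 4.75
tool_pos: [562.3, -16.9, 186.2]
tool_rot: [-3.141, 0.526, 2.909]
force: [0.1, 0.2, -3.7]
finger_gap: 28.5
grasp_force: 72.0
```

```bash
cat >> h.py <<'E'
def downR(yaw): return Ro.from_euler("z",yaw)*Ro.from_euler("y",np.pi)
PAD=np.array([407.,236.,0]);PYAW=np.deg2rad(12.4)
E
python3 - <<'E'
from h import *
st,p,r=where();print(np.round(read_state()["joint_pos"],3))
rows(p,r,[(PAD+[0,0,z],downR(PYAW)) for z in(150,100)])
E
```

```text
tray [-17.3  -3.8 126.8] world [562.3 -16.9 186.2] gap 28.5 F [ 0.1  0.2 -3.7] gf 72.0 t 4.75
[-0.053  0.099 -0.175  2.278  0.717  0.371  0.493]
{'tx': 0.3985, 'ty': 0.4205, 'tz': -0.148, 'ax': -0.0378, 'ay': 0.1645, 'az': -0.1397}
{'tx': 0.4487, 'ty': 0.4206, 'tz': -0.0615, 'ax': -0.0378, 'ay': 0.1645, 'az': -0.1397}
```

Request:
carry_out:
  moves:
    - {"tx": 0.398,"ty": 0.42,"tz": -0.148,"ax": -0.038,"ay": 0.165,"az": -0.14,"claw": 0.8}
    - {"tx": 0.398,"ty": 0.42,"tz": -0.148,"ax": -0.038,"ay": 0.165,"az": -0.14,"claw": 0.8}
    - {"tx": 0.398,"ty": 0.42,"tz": -0.148,"ax": -0.038,"ay": 0.165,"az": -0.14,"claw": 0.8}
    - {"tx": 0.398,"ty": 0.42,"tz": -0.148,"ax": -0.038,"ay": 0.165,"az": -0.14,"claw": 0.8}
    - {"tx": 0.398,"ty": 0.42,"tz": -0.148,"ax": -0.038,"ay": 0.165,"az": -0.14,"claw": 0.8}
    - {"tx": 0.398,"ty": 0.42,"tz": -0.148,"ax": -0.038,"ay": 0.165,"az": -0.14,"claw": 0.8}
    - {"tx": 0.398,"ty": 0.42,"tz": -0.148,"ax": -0.038,"ay": 0.165,"az": -0.14,"claw": 0.8}
    - {"tx": 0.398,"ty": 0.42,"tz": -0.148,"ax": -0.038,"ay": 0.165,"az": -0.14,"claw": 0.8}
    - {"tx": 0.398,"ty": 0.42,"tz": -0.148,"ax": -0.038,"ay": 0.165,"az": -0.14,"claw": 0.8}
    - {"tx": 0.398,"ty": 0.42,"tz": -0.148,"ax": -0.038,"ay": 0.165,"az": -0.14,"claw": 0.8}

```text
t: 5.58
tool_pos: [406.6, 236.6, 148.7]
tool_rot: [3.141, -0.004, -2.921]
force: [-0.4, -1.0, -3.8]
finger_gap: 28.4
grasp_force: 71.7
```

Run:
```python
from h import *
st,p,r=where();print(np.round(read_state()["joint_pos"],3),r.as_euler("xyz"))
rows(p,r,[(PAD+[0,0,z],downR(PYAW)) for z in(60,8.5)])
```

```text
tray [-217.5  207.3  199.1] world [406.6 236.6 148.7] gap 28.4 F [-0.4 -1.  -3.8] gf 71.7 t 5.58
[-0.224  0.232 -0.491  2.107  0.144  0.838  0.99 ] [ 3.14148923 -0.0039866  -2.92139372]
{'tx': -0.0013, 'ty': -0.0013, 'tz': 0.1774, 'ax': 0.0, 'ay': -0.0013, 'az': 0.0012}
{'tx': -0.0017, 'ty': -0.0013, 'tz': 0.2804, 'ax': 0.0, 'ay': -0.0013, 'az': 0.0012}
```

Request:
carry_out:
  moves:
    - {"tx": -0.0015,"ty": -0.001,"tz": 0.08,"ax": 0,"ay": -0.001,"az": 0.001,"claw": 0.8}
    - {"tx": -0.0015,"ty": -0.001,"tz": 0.15,"ax": 0,"ay": -0.001,"az": 0.001,"claw": 0.8}
    - {"tx": -0.0015,"ty": -0.001,"tz": 0.2,"ax": 0,"ay": -0.001,"az": 0.001,"claw": 0.8}
    - {"tx": -0.0015,"ty": -0.001,"tz": 0.24,"ax": 0,"ay": -0.001,"az": 0.001,"claw": 0.8}
    - {"tx": -0.0015,"ty": -0.001,"tz": 0.265,"ax": 0,"ay": -0.001,"az": 0.001,"claw": 0.8}
    - {"tx": -0.0015,"ty": -0.001,"tz": 0.279,"ax": 0,"ay": -0.001,"az": 0.001,"claw": 0.8}
    - {"tx": -0.0015,"ty": -0.001,"tz": 0.279,"ax": 0,"ay": -0.001,"az": 0.001,"claw": 0.8}
    - {"tx": -0.0015,"ty": -0.001,"tz": 0.279,"ax": 0,"ay": -0.001,"az": 0.001,"claw": 0.8}

```text
t: 6.25
tool_pos: [408.2, 235.3, 10.7]
tool_rot: [3.141, 0.001, -2.927]
force: [0.7, -0.4, -3.2]
finger_gap: 28.7
grasp_force: 71.7
```

Request:
carry_out:
  moves:
    - {"tx": 0,"ty": 0,"tz": 0.003,"ax": 0,"ay": 0,"az": 0,"claw": 0.8}
    - {"tx": 0,"ty": 0,"tz": 0.004,"ax": 0,"ay": 0,"az": 0,"claw": 0.8}
    - {"tx": 0,"ty": 0,"tz": 0.004,"ax": 0,"ay": 0,"az": 0,"claw": 0.8}

```text
t: 6.5
tool_pos: [408.4, 235.8, 9.5]
tool_rot: [3.141, 0.003, -2.927]
force: [-0.3, -0.2, -3.9]
finger_gap: 28.6
grasp_force: 71.7
```

Request:
carry_out:
  moves:
    - {"tx": 0,"ty": 0,"tz": 0.002,"ax": 0,"ay": 0,"az": 0,"claw": 0.8}
    - {"tx": 0,"ty": 0,"tz": 0.004,"ax": 0,"ay": 0,"az": 0,"claw": 0.8}
    - {"tx": 0,"ty": 0,"tz": 0.005,"ax": 0,"ay": 0,"az": 0,"claw": 0.8}
    - {"tx": 0,"ty": 0,"tz": 0.005,"ax": 0,"ay": 0,"az": 0,"claw": 0.8}

```text
t: 6.83
tool_pos: [407.9, 235.7, 6.4]
tool_rot: [3.141, 0.002, -2.927]
force: [1.0, -0.1, -3.2]
finger_gap: 28.7
grasp_force: 71.7
```

```bash
python3 -c "
from h import *
where()"
```

```text
tray [-287.4  206.8   75.1] world [407.9 235.7   6.4] gap 28.7 F [ 1.  -0.1 -3.2] gf 71.7 t 6.83
```

Request:
carry_out:
  moves:
    - {"tx": 0,"ty": 0,"tz": 0.002,"ax": 0,"ay": 0,"az": 0,"claw": 0.8}
    - {"tx": 0,"ty": 0,"tz": 0.003,"ax": 0,"ay": 0,"az": 0,"claw": 0.8}
    - {"tx": 0,"ty": 0,"tz": 0.003,"ax": 0,"ay": 0,"az": 0,"claw": 0.8}

```text
t: 7.08
tool_pos: [408.0, 235.8, 5.7]
tool_rot: [3.141, 0.002, -2.927]
force: [-6.1, -4.5, 27.3]
finger_gap: 28.3
grasp_force: 75.5
```

Contact (27 N on the wrist). Backing off slightly, then releasing and rising.

Request:
carry_out:
  moves:
    - {"tx": 0,"ty": 0,"tz": -0.001,"ax": 0,"ay": 0,"az": 0,"claw": 0.8}
    - {"tx": 0,"ty": 0,"tz": -0.001,"ax": 0,"ay": 0,"az": 0,"claw": 0.48}
    - {"tx": 0,"ty": 0,"tz": -0.001,"ax": 0,"ay": 0,"az": 0,"claw": 0.48}
    - {"tx": 0,"ty": 0,"tz": -0.001,"ax": 0,"ay": 0,"az": 0,"claw": 0.48}
    - {"tx": 0,"ty": 0,"tz": -0.04,"ax": 0,"ay": 0,"az": 0,"claw": 0.48}
    - {"tx": 0,"ty": 0,"tz": -0.1,"ax": 0,"ay": 0,"az": 0,"claw": 0.48}
    - {"tx": 0,"ty": 0,"tz": -0.18,"ax": 0,"ay": 0,"az": 0,"claw": 0.48}
    - {"tx": 0,"ty": 0,"tz": -0.26,"ax": 0,"ay": 0,"az": 0,"claw": 0.48}
    - {"tx": 0,"ty": 0,"tz": -0.34,"ax": 0,"ay": 0,"az": 0,"claw": 0.48}
    - {"tx": 0,"ty": 0,"tz": -0.34,"ax": 0,"ay": 0,"az": 0,"claw": 0.48}

```text
t: 7.92
tool_pos: [410.2, 237.5, 181.6]
tool_rot: [3.138, 0.011, -2.927]
force: [1.9, 1.7, 0.4]
finger_gap: 44.3
grasp_force: 0.0
```

Run:
```python
from h import *
import pickle
st,p,r=where();print(np.round(read_state()["joint_pos"],3))
pickle.dump(get_calibration("wrist"),open("w4.pkl","wb"));cv2.imwrite("pics/w4.png",capture("wrist"))
st,p,r=where()
rows(p,r,[(tray(st,[-5,-105.8,z]),gripR(st[2])) for z in(130,60)])
```

```text
tray [-198.2  209.1  226. ] world [410.2 237.5 181.6] gap 44.3 F [1.9 1.7 0.4] gf 0.0 t 7.92
[-0.193  0.185 -0.515  2.077  0.119  0.895  1.01 ]
tray [-200.1  208.   223.6] world [409.5 236.6 178.6] gap 44.2 F [-0.  -0.6 -0.4] gf 0.0 t 7.97
{'tx': -0.1195, 'ty': -0.7522, 'tz': -0.0337, 'ax': 0.0383, 'ay': -0.1614, 'az': 0.138}
{'tx': -0.1816, 'ty': -0.7826, 'tz': 0.088, 'ax': 0.0383, 'ay': -0.1614, 'az': 0.138}
```

View pics/w4.png

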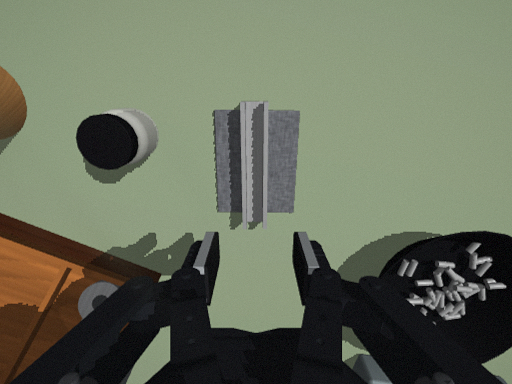

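The channel (254,163) lies straight on the pad with the rest undisturbed. Now for the tee.

Request:
carry_out:
  moves:
    - {"tx": -0.12,"ty": -0.752,"tz": -0.034,"ax": 0.038,"ay": -0.161,"az": 0.138,"claw": 0.48}
    - {"tx": -0.12,"ty": -0.752,"tz": -0.034,"ax": 0.038,"ay": -0.161,"az": 0.138,"claw": 0.48}
    - {"tx": -0.12,"ty": -0.752,"tz": -0.034,"ax": 0.038,"ay": -0.161,"az": 0.138,"claw": 0.48}
    - {"tx": -0.12,"ty": -0.752,"tz": -0.034,"ax": 0.038,"ay": -0.161,"az": 0.138,"claw": 0.48}
    - {"tx": -0.12,"ty": -0.752,"tz": -0.034,"ax": 0.038,"ay": -0.161,"az": 0.138,"claw": 0.48}
    - {"tx": -0.12,"ty": -0.752,"tz": -0.034,"ax": 0.038,"ay": -0.161,"az": 0.138,"claw": 0.48}
    - {"tx": -0.12,"ty": -0.752,"tz": -0.034,"ax": 0.038,"ay": -0.161,"az": 0.138,"claw": 0.48}
    - {"tx": -0.12,"ty": -0.752,"tz": -0.034,"ax": 0.038,"ay": -0.161,"az": 0.138,"claw": 0.48}
    - {"tx": -0.12,"ty": -0.752,"tz": -0.034,"ax": 0.038,"ay": -0.161,"az": 0.138,"claw": 0.48}
    - {"tx": -0.12,"ty": -0.752,"tz": -0.034,"ax": 0.038,"ay": -0.161,"az": 0.138,"claw": 0.48}

```text
t: 8.8
tool_pos: [546.6, -122.1, 191.1]
tool_rot: [-3.137, 0.517, 2.912]
force: [-0.0, 1.2, -0.2]
finger_gap: 44.2
grasp_force: 0.0
```

Run:
```python
from h import *
import pickle
st,p,r=where();print(np.round(read_state()["joint_pos"],3))
c=get_calibration("wrist");im=capture("wrist");cv2.imwrite("pics/w5.png",im)
R=trayR(st[2]);n=R.apply([0,0,1]);h=cv2.cvtColor(im,cv2.COLOR_BGR2HSV)
g=lambda u,v,z:R.inv().apply(hit(c,(u,v),tray(st,[0,0,z]),n)-tray(st,[0,0,0])).round(1).tolist()[:2]
print("cam",R.inv().apply(ray(c,(0,0))[0]-tray(st,[0,0,0])).round(1))
for x in(-75,-50,-10):
    v=int(round(proj(c,tray(st,[x,-105,20]))[0][1]));s=h[v,:,1]<80;b=np.flatnonzero(np.diff(s.astype(int)))+1
    print(v,[(int(u),g(u-.5,v,20)[1]) for u in b if 100<u<420])
rows(p,r,[(tray(st,[-5,-105.8,z]),gripR(st[2])) for z in(60,25)])
```

```text
tray [  -7.2 -109.8  126.6] world [ 546.6 -122.1  191.1] gap 44.2 F [-0.   1.2 -0.2] gf 0.0 t 8.8
[ 0.185  0.078 -0.143  2.282  0.376  0.293  1.051]
cam [ -89.3 -107.6  269.5]
117 [(204, -155.8), (243, -120.3), (275, -91.3)]
144 [(206, -155.4), (244, -119.8), (274, -91.6)]
185 [(208, -155.8), (244, -120.3), (273, -91.7)]
{'tx': -0.0053, 'ty': 0.0085, 'tz': 0.1332, 'ax': -0.0012, 'ay': -0.0023, 'az': 0.0004}
{'tx': -0.0058, 'ty': 0.0087, 'tz': 0.2032, 'ax': -0.0012, 'ay': -0.0023, 'az': 0.0004}
```

Tee stem centre y = −105.8, width 28.5 mm, both as expected. Descending.

Request:
carry_out:
  moves:
    - {"tx": -0.005,"ty": 0.0085,"tz": 0.05,"ax": -0.001,"ay": -0.002,"az": 0,"claw": 0.48}
    - {"tx": -0.005,"ty": 0.0085,"tz": 0.1,"ax": -0.001,"ay": -0.002,"az": 0,"claw": 0.48}
    - {"tx": -0.005,"ty": 0.0085,"tz": 0.14,"ax": -0.001,"ay": -0.002,"az": 0,"claw": 0.48}
    - {"tx": -0.005,"ty": 0.0085,"tz": 0.17,"ax": -0.001,"ay": -0.002,"az": 0,"claw": 0.48}
    - {"tx": -0.005,"ty": 0.0085,"tz": 0.19,"ax": -0.001,"ay": -0.002,"az": 0,"claw": 0.48}
    - {"tx": -0.005,"ty": 0.0085,"tz": 0.2,"ax": -0.001,"ay": -0.002,"az": 0,"claw": 0.48}
    - {"tx": -0.005,"ty": 0.0085,"tz": 0.2,"ax": -0.001,"ay": -0.002,"az": 0,"claw": 0.48}
    - {"tx": -0.005,"ty": 0.0085,"tz": 0.2,"ax": -0.001,"ay": -0.002,"az": 0,"claw": 0.48}

```text
t: 9.52
tool_pos: [596.7, -126.9, 104.8]
tool_rot: [-3.141, 0.521, 2.913]
force: [0.2, -0.7, -0.6]
finger_gap: 44.2
grasp_force: 0.0
```

Run:
```python
from h import *
st,p,r=where();print(np.round(read_state()["joint_pos"],3))
rows(p,r,[(tray(st,[-5,-105.8,z]),gripR(st[2])) for z in(5,1)])
```

```text
tray [  -7.1 -103.    27. ] world [ 596.7 -126.9  104.8] gap 44.2 F [ 0.2 -0.7 -0.6] gf 0.0 t 9.52
[ 0.237  0.313 -0.206  2.248  1.133  0.164  0.311]
{'tx': -0.0044, 'ty': -0.0056, 'tz': 0.0439, 'ax': 0.0002, 'ay': -0.0009, 'az': 0.0007}
{'tx': -0.0044, 'ty': -0.0056, 'tz': 0.0519, 'ax': 0.0002, 'ay': -0.0009, 'az': 0.0007}
```

Request:
carry_out:
  moves:
    - {"tx": -0.0044,"ty": -0.0056,"tz": 0.015,"ax": 0,"ay": -0.001,"az": 0.001,"claw": 0.48}
    - {"tx": -0.0044,"ty": -0.0056,"tz": 0.03,"ax": 0,"ay": -0.001,"az": 0.001,"claw": 0.48}
    - {"tx": -0.0044,"ty": -0.0056,"tz": 0.042,"ax": 0,"ay": -0.001,"az": 0.001,"claw": 0.48}
    - {"tx": -0.0044,"ty": -0.0056,"tz": 0.048,"ax": 0,"ay": -0.001,"az": 0.001,"claw": 0.48}
    - {"tx": -0.0044,"ty": -0.0056,"tz": 0.05,"ax": 0,"ay": -0.001,"az": 0.001,"claw": 0.48}
    - {"tx": -0.0044,"ty": -0.0056,"tz": 0.05,"ax": 0,"ay": -0.001,"az": 0.001,"claw": 0.48}
    - {"tx": -0.0044,"ty": -0.0056,"tz": 0.05,"ax": 0,"ay": -0.001,"az": 0.001,"claw": 0.48}

```text
t: 10.1
tool_pos: [610.8, -132.8, 85.8]
tool_rot: [3.141, 0.526, 2.91]
force: [-0.9, 0.1, 0.1]
finger_gap: 44.4
grasp_force: 0.0
```

Run:
```python
from h import *
st,p,r=where();print(np.round(read_state()["joint_pos"],3))
rows(p,r,[(tray(st,[-5,-105.8,z]),gripR(st[2])) for z in(1,)])
```

```text
tray [  -3.6 -105.5    3. ] world [ 610.8 -132.8   85.8] gap 44.4 F [-0.9  0.1  0.1] gf 0.0 t 10.1
[ 0.272  0.371 -0.238  2.228  1.406  0.166  0.053]
{'tx': 0.0028, 'ty': -0.0006, 'tz': 0.0039, 'ax': 0.0002, 'ay': 0.0009, 'az': -0.0001}
```

Request:
carry_out:
  moves:
    - {"tx": 0.003,"ty": -0.001,"tz": 0.004,"ax": 0,"ay": 0.001,"az": 0,"claw": 0.48}
    - {"tx": 0.003,"ty": -0.001,"tz": 0.004,"ax": 0,"ay": 0.001,"az": 0,"claw": 0.48}
    - {"tx": 0.003,"ty": -0.001,"tz": 0.004,"ax": 0,"ay": 0.001,"az": 0,"claw": 0.8}
    - {"tx": 0.003,"ty": -0.001,"tz": 0.004,"ax": 0,"ay": 0.001,"az": 0,"claw": 0.8}
    - {"tx": 0.003,"ty": -0.001,"tz": 0.004,"ax": 0,"ay": 0.001,"az": 0,"claw": 0.8}
    - {"tx": 0.003,"ty": -0.001,"tz": 0.004,"ax": 0,"ay": 0.001,"az": 0,"claw": 0.8}
    - {"tx": 0.003,"ty": -0.001,"tz": 0.004,"ax": 0,"ay": 0.001,"az": 0,"claw": 0.8}
  newtons: 80

```text
t: 10.68
tool_pos: [610.2, -133.6, 83.3]
tool_rot: [3.141, 0.523, 2.91]
force: [-8.2, 0.7, 10.2]
finger_gap: 26.5
grasp_force: 78.9
```

Run:
```python
from h import *
st,p,r=where();print(np.round(read_state()["joint_pos"],3),r.as_euler("xyz"))
```

```text
tray [  -5.2 -106.4    1. ] world [ 610.2 -133.6   83.3] gap 26.5 F [-8.2  0.7 10.2] gf 78.9 t 10.68
[ 0.275  0.375 -0.239  2.228  1.414  0.166  0.047] [3.14099322 0.52336072 2.90991284]
```

Gripped: 26.5 mm gap, 79 N. Lifting, then shifting over to the middle compartment.

Request:
carry_out:
  moves:
    - {"tx": 0,"ty": 0,"tz": -0.03,"ax": 0,"ay": 0,"az": 0,"claw": 0.8}
    - {"tx": 0,"ty": 0,"tz": -0.07,"ax": 0,"ay": 0,"az": 0,"claw": 0.8}
    - {"tx": 0,"ty": 0,"tz": -0.12,"ax": 0,"ay": 0,"az": 0,"claw": 0.8}
    - {"tx": 0,"ty": 0,"tz": -0.16,"ax": 0,"ay": 0,"az": 0,"claw": 0.8}
    - {"tx": 0,"ty": 0,"tz": -0.18,"ax": 0,"ay": 0,"az": 0,"claw": 0.8}
    - {"tx": 0,"ty": 0,"tz": -0.18,"ax": 0,"ay": 0,"az": 0,"claw": 0.8}
    - {"tx": 0,"ty": 0,"tz": -0.18,"ax": 0,"ay": 0,"az": 0,"claw": 0.8}

```text
t: 11.27
tool_pos: [566.5, -123.9, 161.0]
tool_rot: [3.141, 0.524, 2.909]
force: [0.2, -0.3, -3.5]
finger_gap: 26.4
grasp_force: 81.6
```

Run:
```python
from h import *
st,p,r=where();print(np.round(read_state()["joint_pos"],3))
rows(p,r,[(tray(st,[-2,0,z]),gripR(st[2])) for z in(90,40)])
```

```text
tray [  -5.  -107.    90.7] world [ 566.5 -123.9  161. ] gap 26.4 F [ 0.2 -0.3 -3.5] gf 81.6 t 11.27
[ 0.529  0.191 -0.517  2.257  0.768  0.271  0.684]
{'tx': -0.0058, 'ty': 0.2139, 'tz': 0.0013, 'ax': -0.0001, 'ay': 0.0, 'az': -0.0005}
{'tx': -0.0057, 'ty': 0.214, 'tz': 0.1013, 'ax': -0.0001, 'ay': 0.0, 'az': -0.0005}
```

Request:
carry_out:
  moves:
    - {"tx": -0.006,"ty": 0.08,"tz": 0,"ax": 0,"ay": 0,"az": 0,"claw": 0.8}
    - {"tx": -0.006,"ty": 0.15,"tz": 0,"ax": 0,"ay": 0,"az": 0,"claw": 0.8}
    - {"tx": -0.006,"ty": 0.214,"tz": 0,"ax": 0,"ay": 0,"az": 0,"claw": 0.8}
    - {"tx": -0.006,"ty": 0.214,"tz": 0,"ax": 0,"ay": 0,"az": 0,"claw": 0.8}
    - {"tx": -0.006,"ty": 0.214,"tz": 0.02,"ax": 0,"ay": 0,"az": 0,"claw": 0.8}
    - {"tx": -0.006,"ty": 0.214,"tz": 0.05,"ax": 0,"ay": 0,"az": 0,"claw": 0.8}
    - {"tx": -0.006,"ty": 0.214,"tz": 0.08,"ax": 0,"ay": 0,"az": 0,"claw": 0.8}
    - {"tx": -0.006,"ty": 0.214,"tz": 0.1,"ax": 0,"ay": 0,"az": 0,"claw": 0.8}
    - {"tx": -0.006,"ty": 0.214,"tz": 0.1,"ax": 0,"ay": 0,"az": 0,"claw": 0.8}
    - {"tx": -0.006,"ty": 0.214,"tz": 0.1,"ax": 0,"ay": 0,"az": 0,"claw": 0.8}

```text
t: 12.1
tool_pos: [617.6, -24.9, 117.6]
tool_rot: [3.141, 0.521, 2.911]
force: [0.4, 0.9, -2.9]
finger_gap: 26.2
grasp_force: 81.3
```

Run:
```python
from h import *
st,p,r=where();print(np.round(read_state()["joint_pos"],3))
rows(p,r,[(tray(st,[-2,0,z]),gripR(st[2])) for z in(12,4)])
```

```text
tray [-3.3  1.1 39.5] world [617.6 -24.9 117.6] gap 26.2 F [ 0.4  0.9 -2.9] gf 81.3 t 12.1
[ 0.186  0.323 -0.409  2.205  1.17   0.352  0.103]
{'tx': -0.0029, 'ty': -0.0023, 'tz': 0.0551, 'ax': 0.0002, 'ay': -0.001, 'az': 0.0001}
{'tx': -0.0029, 'ty': -0.0023, 'tz': 0.0711, 'ax': 0.0002, 'ay': -0.001, 'az': 0.0001}
```

Request:
carry_out:
  moves:
    - {"tx": -0.003,"ty": -0.002,"tz": 0.02,"ax": 0,"ay": -0.001,"az": 0,"claw": 0.8}
    - {"tx": -0.003,"ty": -0.002,"tz": 0.04,"ax": 0,"ay": -0.001,"az": 0,"claw": 0.8}
    - {"tx": -0.003,"ty": -0.002,"tz": 0.055,"ax": 0,"ay": -0.001,"az": 0,"claw": 0.8}
    - {"tx": -0.003,"ty": -0.002,"tz": 0.065,"ax": 0,"ay": -0.001,"az": 0,"claw": 0.8}
    - {"tx": -0.003,"ty": -0.002,"tz": 0.071,"ax": 0,"ay": -0.001,"az": 0,"claw": 0.8}
    - {"tx": -0.003,"ty": -0.002,"tz": 0.071,"ax": 0,"ay": -0.001,"az": 0,"claw": 0.8}
    - {"tx": -0.003,"ty": -0.002,"tz": 0.071,"ax": 0,"ay": -0.001,"az": 0,"claw": 0.8}

```text
t: 12.68
tool_pos: [636.3, -30.5, 89.4]
tool_rot: [3.141, 0.526, 2.91]
force: [-0.2, 0.6, -3.3]
finger_gap: 26.2
grasp_force: 81.5
```

Run:
```python
from h import *
st,p,r=where();print(np.round(read_state()["joint_pos"],3))
rows(p,r,[(tray(st,[-2,0,z]),gripR(st[2])) for z in(1,)])
```

```text
tray [-0.5 -0.1  5.4] world [636.3 -30.5  89.4] gap 26.2 F [-0.2  0.6 -3.3] gf 81.5 t 12.68
[ 0.15   0.394 -0.355  2.187  1.344  0.328 -0.056]
{'tx': 0.003, 'ty': 0.0001, 'tz': 0.0088, 'ax': 0.0002, 'ay': 0.0009, 'az': -0.0002}
```

Request:
carry_out:
  moves:
    - {"tx": 0.002,"ty": 0,"tz": 0.003,"ax": 0,"ay": 0.001,"az": 0,"claw": 0.8}
    - {"tx": 0.002,"ty": 0,"tz": 0.006,"ax": 0,"ay": 0.001,"az": 0,"claw": 0.8}
    - {"tx": 0.002,"ty": 0,"tz": 0.008,"ax": 0,"ay": 0.001,"az": 0,"claw": 0.8}
    - {"tx": 0.002,"ty": 0,"tz": 0.008,"ax": 0,"ay": 0.001,"az": 0,"claw": 0.8}

```text
t: 13.02
tool_pos: [637.5, -30.9, 85.2]
tool_rot: [3.141, 0.523, 2.91]
force: [-0.8, 0.2, -4.0]
finger_gap: 26.2
grasp_force: 81.5
```

Request:
carry_out:
  moves:
    - {"tx": 0,"ty": 0,"tz": 0.002,"ax": 0,"ay": 0,"az": 0,"claw": 0.8}
    - {"tx": 0,"ty": 0,"tz": 0.003,"ax": 0,"ay": 0,"az": 0,"claw": 0.8}
    - {"tx": 0,"ty": 0,"tz": 0.003,"ax": 0,"ay": 0,"az": 0,"claw": 0.8}

```text
t: 13.27
tool_pos: [637.7, -30.9, 85.0]
tool_rot: [3.141, 0.524, 2.91]
force: [-25.5, 1.7, 30.6]
finger_gap: 26.4
grasp_force: 86.9
```

Run:
```python
from h import *
st,p,r=where()
```

```text
tray [-1.5 -0.2  0.9] world [637.7 -30.9  85. ] gap 26.4 F [-25.5   1.7  30.6] gf 86.9 t 13.27
```

Floor contact. Releasing and retreating along the tool axis.

Request:
carry_out:
  moves:
    - {"tx": 0,"ty": 0,"tz": -0.002,"ax": 0,"ay": 0,"az": 0,"claw": 0.8}
    - {"tx": 0,"ty": 0,"tz": -0.002,"ax": 0,"ay": 0,"az": 0,"claw": 0.48}
    - {"tx": 0,"ty": 0,"tz": -0.002,"ax": 0,"ay": 0,"az": 0,"claw": 0.48}
    - {"tx": 0,"ty": 0,"tz": -0.002,"ax": 0,"ay": 0,"az": 0,"claw": 0.48}
    - {"tx": 0,"ty": 0,"tz": -0.03,"ax": 0,"ay": 0,"az": 0,"claw": 0.48}
    - {"tx": 0,"ty": 0,"tz": -0.08,"ax": 0,"ay": 0,"az": 0,"claw": 0.48}
    - {"tx": 0,"ty": 0,"tz": -0.14,"ax": 0,"ay": 0,"az": 0,"claw": 0.48}
    - {"tx": 0,"ty": 0,"tz": -0.21,"ax": 0,"ay": 0,"az": 0,"claw": 0.48}
    - {"tx": 0,"ty": 0,"tz": -0.27,"ax": 0,"ay": 0,"az": 0,"claw": 0.48}
    - {"tx": 0,"ty": 0,"tz": -0.27,"ax": 0,"ay": 0,"az": 0,"claw": 0.48}

```text
t: 14.1
tool_pos: [572.5, -14.5, 205.7]
tool_rot: [3.139, 0.528, 2.91]
force: [3.0, 0.1, 0.7]
finger_gap: 44.8
grasp_force: 0.0
```

Run:
```python
from h import *
st,p,r=where();print(np.round(read_state()["joint_pos"],3))
cv2.imwrite("pics/w6.png",capture("wrist"))
rows(p,r,[(PAD+[1,0,150],downR(PYAW))])
```

```text
tray [  0.6   0.9 139. ] world [572.5 -14.5 205.7] gap 44.8 F [3.  0.1 0.7] gf 0.0 t 14.1
[ 0.32   0.111 -0.562  2.222  0.716  0.436  0.518]
{'tx': 0.432, 'ty': 0.4124, 'tz': -0.1221, 'ax': -0.037, 'ay': 0.1654, 'az': -0.139}
```

View pics/w6.png

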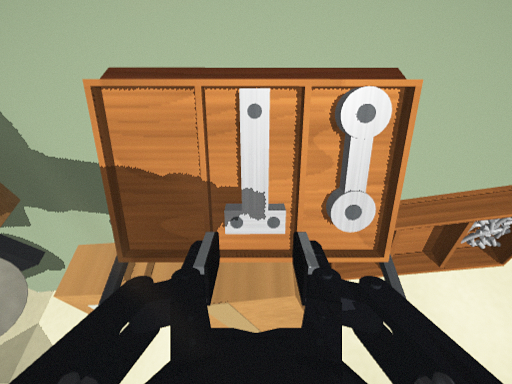

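The tee (254,160) lies flat in the middle compartment with the cross-bar uphill; bay0 is empty. Returning to the pad.

Request:
carry_out:
  moves:
    - {"tx": 0.432,"ty": 0.412,"tz": -0.122,"ax": -0.037,"ay": 0.165,"az": -0.139,"claw": 0.48}
    - {"tx": 0.432,"ty": 0.412,"tz": -0.122,"ax": -0.037,"ay": 0.165,"az": -0.139,"claw": 0.48}
    - {"tx": 0.432,"ty": 0.412,"tz": -0.122,"ax": -0.037,"ay": 0.165,"az": -0.139,"claw": 0.48}
    - {"tx": 0.432,"ty": 0.412,"tz": -0.122,"ax": -0.037,"ay": 0.165,"az": -0.139,"claw": 0.48}
    - {"tx": 0.432,"ty": 0.412,"tz": -0.122,"ax": -0.037,"ay": 0.165,"az": -0.139,"claw": 0.48}
    - {"tx": 0.432,"ty": 0.412,"tz": -0.122,"ax": -0.037,"ay": 0.165,"az": -0.139,"claw": 0.48}
    - {"tx": 0.432,"ty": 0.412,"tz": -0.122,"ax": -0.037,"ay": 0.165,"az": -0.139,"claw": 0.48}
    - {"tx": 0.432,"ty": 0.412,"tz": -0.122,"ax": -0.037,"ay": 0.165,"az": -0.139,"claw": 0.48}
    - {"tx": 0.432,"ty": 0.412,"tz": -0.122,"ax": -0.037,"ay": 0.165,"az": -0.139,"claw": 0.48}
    - {"tx": 0.432,"ty": 0.412,"tz": -0.122,"ax": -0.037,"ay": 0.165,"az": -0.139,"claw": 0.48}

```text
t: 14.98
tool_pos: [407.6, 235.3, 145.0]
tool_rot: [3.141, -0.005, -2.924]
force: [0.2, 0.2, -0.4]
finger_gap: 44.7
grasp_force: 0.0
```

Run:
```python
from h import *
st,p,r=where();print(np.round(read_state()["joint_pos"],3))
r1=Ro.from_euler("xyz",[np.pi,0,-2.927])
rows(p,r,[([408,235.8,z],r1) for z in(60,20,6)])
```

```text
tray [-218.2  206.3  195.3] world [407.6 235.3 145. ] gap 44.7 F [ 0.2  0.2 -0.4] gf 0.0 t 14.98
[ 0.084  0.306 -0.848  2.094  0.296  0.868  0.852]
{'tx': -0.0018, 'ty': 0.0007, 'tz': 0.1701, 'ax': 0.0002, 'ay': -0.0016, 'az': 0.0009}
{'tx': -0.0022, 'ty': 0.0007, 'tz': 0.2501, 'ax': 0.0002, 'ay': -0.0016, 'az': 0.0009}
{'tx': -0.0023, 'ty': 0.0007, 'tz': 0.2781, 'ax': 0.0002, 'ay': -0.0016, 'az': 0.0009}
```

Request:
carry_out:
  moves:
    - {"tx": -0.002,"ty": 0.0007,"tz": 0.08,"ax": 0,"ay": -0.0016,"az": 0.001,"claw": 0.48}
    - {"tx": -0.002,"ty": 0.0007,"tz": 0.15,"ax": 0,"ay": -0.0016,"az": 0.001,"claw": 0.48}
    - {"tx": -0.002,"ty": 0.0007,"tz": 0.2,"ax": 0,"ay": -0.0016,"az": 0.001,"claw": 0.48}
    - {"tx": -0.002,"ty": 0.0007,"tz": 0.24,"ax": 0,"ay": -0.0016,"az": 0.001,"claw": 0.48}
    - {"tx": -0.002,"ty": 0.0007,"tz": 0.265,"ax": 0,"ay": -0.0016,"az": 0.001,"claw": 0.48}
    - {"tx": -0.002,"ty": 0.0007,"tz": 0.275,"ax": 0,"ay": -0.0016,"az": 0.001,"claw": 0.48}
    - {"tx": -0.002,"ty": 0.0007,"tz": 0.275,"ax": 0,"ay": -0.0016,"az": 0.001,"claw": 0.48}
    - {"tx": -0.002,"ty": 0.0007,"tz": 0.275,"ax": 0,"ay": -0.0016,"az": 0.001,"claw": 0.48}

```text
t: 15.65
tool_pos: [408.9, 235.0, 8.7]
tool_rot: [3.141, 0.001, -2.93]
force: [0.1, 0.4, 0.7]
finger_gap: 44.4
grasp_force: 0.0
```

Request:
carry_out:
  moves:
    - {"tx": 0,"ty": 0.001,"tz": 0.004,"ax": 0,"ay": 0,"az": -0.001,"claw": 0.48}
    - {"tx": 0,"ty": 0.001,"tz": 0.004,"ax": 0,"ay": 0,"az": -0.001,"claw": 0.8}
    - {"tx": 0,"ty": 0.001,"tz": 0.004,"ax": 0,"ay": 0,"az": -0.001,"claw": 0.8}
    - {"tx": 0,"ty": 0.001,"tz": 0.004,"ax": 0,"ay": 0,"az": -0.001,"claw": 0.8}
    - {"tx": 0,"ty": 0.001,"tz": 0.004,"ax": 0,"ay": 0,"az": -0.001,"claw": 0.8}
    - {"tx": 0,"ty": 0.001,"tz": 0.004,"ax": 0,"ay": 0,"az": -0.001,"claw": 0.8}
    - {"tx": 0,"ty": 0.001,"tz": 0.004,"ax": 0,"ay": 0,"az": -0.001,"claw": 0.8}
  newtons: 70

```text
t: 16.23
tool_pos: [408.8, 235.9, 7.4]
tool_rot: [3.141, 0.003, -2.926]
force: [-1.2, -0.3, 7.9]
finger_gap: 28.7
grasp_force: 69.6
```

Request:
carry_out:
  moves:
    - {"tx": 0,"ty": 0,"tz": -0.03,"ax": 0,"ay": 0,"az": 0,"claw": 0.8}
    - {"tx": 0,"ty": 0,"tz": -0.08,"ax": 0,"ay": 0,"az": 0,"claw": 0.8}
    - {"tx": 0,"ty": 0,"tz": -0.15,"ax": 0,"ay": 0,"az": 0,"claw": 0.8}
    - {"tx": 0,"ty": 0,"tz": -0.23,"ax": 0,"ay": 0,"az": 0,"claw": 0.8}
    - {"tx": 0,"ty": 0,"tz": -0.31,"ax": 0,"ay": 0,"az": 0,"claw": 0.8}
    - {"tx": 0,"ty": 0,"tz": -0.34,"ax": 0,"ay": 0,"az": 0,"claw": 0.8}
    - {"tx": 0,"ty": 0,"tz": -0.34,"ax": 0,"ay": 0,"az": 0,"claw": 0.8}

```text
t: 16.82
tool_pos: [409.8, 236.4, 180.4]
tool_rot: [3.14, 0.008, -2.927]
force: [0.9, 1.3, -2.9]
finger_gap: 28.6
grasp_force: 70.3
```

Run:
```python
from h import *
st,p,r=where();print(np.round(read_state()["joint_pos"],3),r.as_euler("xyz"))
rows(p,r,[(tray(st,[-13,-102,110]),gripR(st[2]))])
```

```text
tray [-198.9  207.9  225.1] world [409.8 236.4 180.4] gap 28.6 F [ 0.9  1.3 -2.9] gf 70.3 t 16.82
[ 0.13   0.251 -0.887  2.063  0.247  0.925  0.895] [ 3.14041794  0.00782688 -2.92681687]
{'tx': -0.1271, 'ty': -0.7476, 'tz': 0.0135, 'ax': 0.038, 'ay': -0.1615, 'az': 0.1383}
```

Request:
carry_out:
  moves:
    - {"tx": -0.127,"ty": -0.748,"tz": 0.013,"ax": 0.038,"ay": -0.1615,"az": 0.138,"claw": 0.8}
    - {"tx": -0.127,"ty": -0.748,"tz": 0.013,"ax": 0.038,"ay": -0.1615,"az": 0.138,"claw": 0.8}
    - {"tx": -0.127,"ty": -0.748,"tz": 0.013,"ax": 0.038,"ay": -0.1615,"az": 0.138,"claw": 0.8}
    - {"tx": -0.127,"ty": -0.748,"tz": 0.013,"ax": 0.038,"ay": -0.1615,"az": 0.138,"claw": 0.8}
    - {"tx": -0.127,"ty": -0.748,"tz": 0.013,"ax": 0.038,"ay": -0.1615,"az": 0.138,"claw": 0.8}
    - {"tx": -0.127,"ty": -0.748,"tz": 0.013,"ax": 0.038,"ay": -0.1615,"az": 0.138,"claw": 0.8}
    - {"tx": -0.127,"ty": -0.748,"tz": 0.013,"ax": 0.038,"ay": -0.1615,"az": 0.138,"claw": 0.8}
    - {"tx": -0.127,"ty": -0.748,"tz": 0.013,"ax": 0.038,"ay": -0.1615,"az": 0.138,"claw": 0.8}
    - {"tx": -0.127,"ty": -0.748,"tz": 0.013,"ax": 0.038,"ay": -0.1615,"az": 0.138,"claw": 0.8}
    - {"tx": -0.127,"ty": -0.748,"tz": 0.013,"ax": 0.038,"ay": -0.1615,"az": 0.138,"claw": 0.8}

```text
t: 17.65
tool_pos: [550.2, -121.9, 168.6]
tool_rot: [-3.137, 0.517, 2.91]
force: [-2.2, -0.4, -4.1]
finger_gap: 28.5
grasp_force: 70.8
```

Run:
```python
from h import *
st,p,r=where();print(np.round(read_state()["joint_pos"],3))
rows(p,r,[(tray(st,[-13,-102,z]),gripR(st[2])) for z in(30,)])
```

```text
tray [ -15.4 -108.8  105.5] world [ 550.2 -121.9  168.6] gap 28.5 F [-2.2 -0.4 -4.1] gf 70.8 t 17.65
[ 0.526  0.15  -0.51   2.278  0.669  0.279  0.773]
{'tx': -0.0059, 'ty': 0.0143, 'tz': 0.1509, 'ax': -0.0016, 'ay': -0.0022, 'az': -0.0003}
```

Request:
carry_out:
  moves:
    - {"tx": -0.006,"ty": 0.013,"tz": 0,"ax": -0.001,"ay": -0.002,"az": 0,"claw": 0.8}
    - {"tx": -0.006,"ty": 0.013,"tz": 0.03,"ax": -0.001,"ay": -0.002,"az": 0,"claw": 0.8}
    - {"tx": -0.006,"ty": 0.013,"tz": 0.07,"ax": -0.001,"ay": -0.002,"az": 0,"claw": 0.8}
    - {"tx": -0.006,"ty": 0.013,"tz": 0.1,"ax": -0.001,"ay": -0.002,"az": 0,"claw": 0.8}
    - {"tx": -0.006,"ty": 0.013,"tz": 0.13,"ax": -0.001,"ay": -0.002,"az": 0,"claw": 0.8}
    - {"tx": -0.006,"ty": 0.013,"tz": 0.15,"ax": -0.001,"ay": -0.002,"az": 0,"claw": 0.8}
    - {"tx": -0.006,"ty": 0.013,"tz": 0.15,"ax": -0.001,"ay": -0.002,"az": 0,"claw": 0.8}
    - {"tx": -0.006,"ty": 0.013,"tz": 0.15,"ax": -0.001,"ay": -0.002,"az": 0,"claw": 0.8}

```text
t: 18.32
tool_pos: [589.2, -118.4, 104.7]
tool_rot: [-3.141, 0.521, 2.915]
force: [0.3, 1.2, -2.3]
finger_gap: 28.7
grasp_force: 70.7
```

Run:
```python
from h import *
st,p,r=where();print(np.round(read_state()["joint_pos"],3))
rows(p,r,[(tray(st,[-13,-102,z]),gripR(st[2])) for z in(7,)])
```

```text
tray [-15.1 -96.4  31.5] world [ 589.2 -118.4  104.7] gap 28.7 F [ 0.3  1.2 -2.3] gf 70.7 t 18.32
[ 0.291  0.307 -0.287  2.263  1.224  0.19   0.213]
{'tx': -0.0043, 'ty': -0.0112, 'tz': 0.0489, 'ax': 0.0006, 'ay': -0.0007, 'az': 0.0013}
```

Request:
carry_out:
  moves:
    - {"tx": -0.004,"ty": -0.011,"tz": 0.01,"ax": 0,"ay": -0.001,"az": 0.001,"claw": 0.8}
    - {"tx": -0.004,"ty": -0.011,"tz": 0.025,"ax": 0,"ay": -0.001,"az": 0.001,"claw": 0.8}
    - {"tx": -0.004,"ty": -0.011,"tz": 0.038,"ax": 0,"ay": -0.001,"az": 0.001,"claw": 0.8}
    - {"tx": -0.004,"ty": -0.011,"tz": 0.048,"ax": 0,"ay": -0.001,"az": 0.001,"claw": 0.8}
    - {"tx": -0.004,"ty": -0.011,"tz": 0.048,"ax": 0,"ay": -0.001,"az": 0.001,"claw": 0.8}
    - {"tx": -0.004,"ty": -0.011,"tz": 0.048,"ax": 0,"ay": -0.001,"az": 0.001,"claw": 0.8}

```text
t: 18.82
tool_pos: [601.9, -127.5, 86.5]
tool_rot: [3.14, 0.527, 2.91]
force: [-0.2, -0.2, -3.0]
finger_gap: 28.3
grasp_force: 70.9
```

Run:
```python
from h import *
st,p,r=where();print(np.round(read_state()["joint_pos"],3))
rows(p,r,[(tray(st,[-13,-102,z]),gripR(st[2])) for z in(3,)])
```

```text
tray [ -11.8 -102.4    8.5] world [ 601.9 -127.5   86.5] gap 28.3 F [-0.2 -0.2 -3. ] gf 70.9 t 18.82
[ 2.990e-01  3.610e-01 -2.790e-01  2.247e+00  1.455e+00  1.810e-01
 -1.000e-03]
{'tx': 0.0025, 'ty': 0.0008, 'tz': 0.011, 'ax': 0.0004, 'ay': 0.0011, 'az': -0.0001}
```

Request:
carry_out:
  moves:
    - {"tx": 0.002,"ty": 0.001,"tz": 0.004,"ax": 0,"ay": 0.001,"az": 0,"claw": 0.8}
    - {"tx": 0.002,"ty": 0.001,"tz": 0.008,"ax": 0,"ay": 0.001,"az": 0,"claw": 0.8}
    - {"tx": 0.002,"ty": 0.001,"tz": 0.01,"ax": 0,"ay": 0.001,"az": 0,"claw": 0.8}
    - {"tx": 0.002,"ty": 0.001,"tz": 0.01,"ax": 0,"ay": 0.001,"az": 0,"claw": 0.8}

```text
t: 19.15
tool_pos: [603.7, -127.3, 82.3]
tool_rot: [3.141, 0.525, 2.911]
force: [-20.8, 3.1, 25.4]
finger_gap: 28.7
grasp_force: 75.0
```

```bash
python3 -c "
from h import *
where()"
```

```text
tray [ -12.4 -101.8    4.1] world [ 603.7 -127.3   82.3] gap 28.7 F [-20.8   3.1  25.4] gf 75.0 t 19.15
```

Contact. Releasing and retreating.

Request:
carry_out:
  moves:
    - {"tx": 0,"ty": 0,"tz": -0.001,"ax": 0,"ay": 0,"az": 0,"claw": 0.8}
    - {"tx": 0,"ty": 0,"tz": -0.001,"ax": 0,"ay": 0,"az": 0,"claw": 0.48}
    - {"tx": 0,"ty": 0,"tz": -0.001,"ax": 0,"ay": 0,"az": 0,"claw": 0.48}
    - {"tx": 0,"ty": 0,"tz": -0.001,"ax": 0,"ay": 0,"az": 0,"claw": 0.48}
    - {"tx": 0,"ty": 0,"tz": -0.03,"ax": 0,"ay": 0,"az": 0,"claw": 0.48}
    - {"tx": 0,"ty": 0,"tz": -0.08,"ax": 0,"ay": 0,"az": 0,"claw": 0.48}
    - {"tx": 0,"ty": 0,"tz": -0.14,"ax": 0,"ay": 0,"az": 0,"claw": 0.48}
    - {"tx": 0,"ty": 0,"tz": -0.21,"ax": 0,"ay": 0,"az": 0,"claw": 0.48}
    - {"tx": 0,"ty": 0,"tz": -0.27,"ax": 0,"ay": 0,"az": 0,"claw": 0.48}
    - {"tx": 0,"ty": 0,"tz": -0.27,"ax": 0,"ay": 0,"az": 0,"claw": 0.48}

```text
t: 19.98
tool_pos: [537.8, -111.6, 199.5]
tool_rot: [3.14, 0.524, 2.911]
force: [-0.7, -1.7, 1.3]
finger_gap: 44.2
grasp_force: 0.0
```

Run:
```python
from h import *
where();cv2.imwrite("pics/w7.png",capture("wrist"));where()
```

```text
tray [ -12.5 -101.5  139.4] world [ 537.8 -111.6  199.5] gap 44.2 F [-0.7 -1.7  1.3] gf 0.0 t 19.98
tray [ -11.7 -100.8  142.1] world [ 537.3 -110.7  202.2] gap 44.3 F [2.  1.2 4.1] gf 0.0 t 20.03
```

View pics/w7.png

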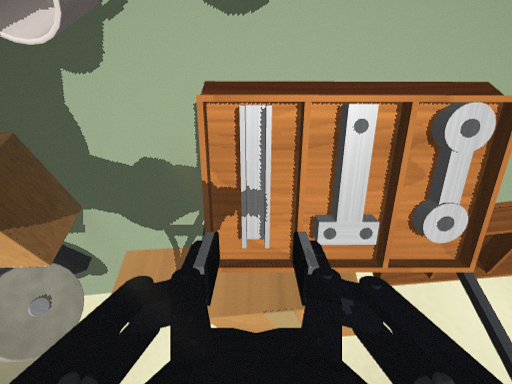

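The channel (255,178) is in the right compartment and the tee (357,175) in the middle, both lying flat; the link (460,175) hasn't moved. Handing in.

```bash
python3 -c "
from rig import *
print(job_done())"
```

```text
the job is handed in; nothing more can be done
None
```

I swapped the U-channel and the T bracket and handed the job in at about 20 s; the last picture shows the channel flat in the right compartment, the tee flat in the middle with its cross-bar uphill, and the link still in its own, though the hand-in gave no verdict.

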